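Uncover the beaker and ready the pipette over it

TASK

Get the pipette ready over the beaker: first take the cover off the beaker and drop it into the grey wash-up tub, then draw the pipette with the thumb plunger (not the shorter rubber-bulb dropper) out of its slanted stand, turn it upright with its point down, and hold it still in the gripper with the point about 3 cm above the middle of the open beaker. The program finishes while still holding the pipette there, touching nothing else with it; the beaker stays standing where it is, and the dropper, the two little bottles, the jar and the pot are left alone.

Things in the scene. Friction and masses are not known exactly. Their poses are not given: they have to be found in the camera images.
- pipette_grip (a point): Grip point on the axis of the hand pipette, 140 mm from its point. From the point: steel shaft 10 mm thick (tapering to 5 mm at the point) to 75 mm, white round body 24 mm thick from 75 to 165 mm, thin plunger with 18 mm grey thumb button to 190 mm; about 90 g. z axis along the pipette, from point to plunger. In the stand it leans 40 degrees from vertical, plunger up and towards the robot.
- pipette_tip (a point): The point (lower end) of the same pipette, on its axis; z axis as above.
- dropper_grip (a point): Bystander: the other thing in the stand, a dropper 150 mm long with the same shaft, a white collar 24 mm thick and a black rubber bulb 30 mm thick. This point lies on its axis 95 mm from its lower end, in the collar. Pipette and dropper may be in either place of the stand, 100 mm apart.
- stand: Fixed grey stand, base 150 x 190 x 10 mm, origin under it; about 100 mm high. Two places along its y, leaning 40 degrees from vertical, upper ends to its -x. A sleeve encloses the shaft 20 to 75 mm from its point (1.5 to 3 mm play): draw out along the axis, 60 mm or more. A saddle under the body at 100 to 110 mm from the point reaches 17 mm either side of the axis; above that the body is free.
- beaker_mouth (a point): Centre of the rim of the white plastic beaker: loose, 250 g, 76 mm outside diameter, 68 mm inside, 85 mm tall; the rim is 85 mm above the table.
- cover_knob (a point): Centre of the black round knob of the beaker's grey cover: knob 22 mm diameter, 30 mm tall (15 mm above and below this point). Under it the cover's flange, 82 mm diameter and 5 mm thick, lies loosely on the rim, with a plug 58 mm diameter reaching 8 mm into the beaker; about 70 g. z axis up along the knob.
- tub_in (a point): Centre of the inner floor of the fixed grey wash-up tub, open on top: outside 200 mm along its x by 160 mm along its y axis, 60 mm tall, walls and floor 4 mm.
- bottle_a: Bystander: small white dropper bottle, 28 mm diameter, 75 mm tall. Origin: centre of its underside.
- bottle_b: Bystander: a second such bottle.
- jar: Bystander: glass jar, 68 mm diameter, 110 mm tall. Origin: centre of its underside.
- pot: Bystander: white ceramic pot, 110 mm diameter, 65 mm tall. Origin: centre of its underside.
Not all that is in view belongs to the job. What is shaped like the part that bears pipette_grip but orange or pink is not meant. What is shaped like the part that bears cover_knob but turquoise or yellow is not meant.

How it is judged:
On the way, in this order (a step that is already met when the one before it is completed fails the run):
1. the cover lies in the tub, let go, while the pipette is still in its stand (x of cover_knob in the frame of tub_in between -0.094 and 0.094 m and y of cover_knob in the frame of tub_in between -0.074 and 0.074 m and z of cover_knob in the frame of tub_in below 0.065 m and contact force between the fingers and cover below 0.1 N and distance of pipette_tip from where it was at the start of the episode below 0.02 m), for 0.2 s.
2. the pipette is drawn out of its stand (distance of pipette_tip from where it was at the start of the episode above 0.06 m and contact force between pipette and stand below 0.1 N and contact force between the fingers and pipette above 0.5 N), for 0.2 s.
At the end, for the whole second after the job is handed in: The gripper holds the pipette still, upright within 11 degrees with its point down, the point within 20 mm of the beaker's centre line and 10 to 60 mm above its rim, touching neither beaker nor stand; the cover lies in the tub, let go; the beaker stands within 30 mm of where it was (x of cover_knob in the frame of tub_in between -0.094 and 0.094 m and y of cover_knob in the frame of tub_in between -0.074 and 0.074 m and z of cover_knob in the frame of tub_in below 0.065 m and contact force between the fingers and cover below 0.1 N and angle between pipette_grip's own z axis and vertical below 0.2 rad and horizontal distance between pipette_tip and beaker_mouth below 0.02 m and z of pipette_tip in the frame of beaker_mouth between 0.01 and 0.06 m and contact force between the fingers and pipette above 0.5 N and linear speed of pipette below 0.03 m/s and contact force between pipette and beaker below 0.1 N and contact force between pipette and stand below 0.1 N and angle between beaker_mouth's own z axis and vertical below 0.1 rad and distance of beaker_mouth from where it was at the start of the episode below 0.03 m); the arm keeps its last pose, push and grip.
It fails at once if a bystander is shifted by more than 30 mm (distance of any of dropper_grip, bottle_a, bottle_b, jar, pot from where it was at the start of the episode above 0.03 m).
It also fails if it takes over 72 s, if anything falls off the work surface, if the arm or the gripper's body presses on something with over 40 N, if the wrist force passes 120 N, or if a joint passes its speed limit or range.

ROBOT

A 6-joint arm with a two-finger parallel gripper is mounted at the origin on the work surface. World frame = base frame: x ahead of the robot, y to its left, z up, the work surface at z = 0. Lengths are in m, angles in rad, forces in N, time in s.
With the tool pointing down it reaches from about 0.275 to 0.75 m from the base axis. Payload 10.2 kg.
Tool frame: the origin (TCP) lies at the very end of the fingers, on their centre line; the grasp point (between the pads) lies 19 mm behind it; z points along the fingers, y is the direction in which the jaws open and shut (so a half turn about z gives the same grasp; the last joint's range is limited). The gripper opens to 85 mm and grips with 20 to 120 N. Pads are 22 mm wide; open, the fingers measure 114 mm over their backs; the gripper's body (76 mm by 85 mm) begins 54 mm behind the grasp point. The pads swing forward as they close: fully open they stand 13 mm farther back than shut.
Start: joints at [-0.223, 0.313, 1.498, -0, 1.331, -0.223], TCP at [0.525, -0, 0.231] pointing down, gripper open.
Joint ranges: [-2.94, 2.94], [-0.97, 2.17], [0.19, 2.56], [-1.23, 4.37], [0.02, 3.11], [-2.88, 2.88]. Speed limits (rad/s): [2.39, 2.39, 3.01, 3.14, 3.14, 3.14].

INTERFACE

Orientations are given as a 3x3 rotation matrix whose columns are the frame's x, y, z axes.
In Python, from cell import manip gives the robot as it stands.
- The arm moves only by the tool carry_out, never from a script. Its argument "steps" is a list of rows, each an object with "slide": the shift along the tool's x, y, z in mm, a list of three; "turn": the turn about the tool's z in degrees. A call has exactly 8 rows; each row is the pose to reach, as a shift and turn from the pose commanded when the call began, along the tool's axes at that moment; what a row does not reach only later rows make up. A row lasts 1/8 s, in which the tool goes at most 62.5 mm and 10.7 degrees, less where a joint would pass 70% of its speed; a pose out of reach is approached as far as the arm can. A call with a gripper value outside its range is refused whole. "jaw" is the opening, from 0 (shut) to 1 (fully open), set as the call begins (left out, the last holds). The fingers move at their own pace and stop on an object; "force" is the grip in N (left out, the last holds). Time passes only in rows, so rows that repeat a pose let the fingers close, or fill a call up. It gives the time, the measured TCP pose, the force and the opening at its end, in the units of the state.
- manip.get_obs(): the state, without advancing time (a new reading comes with each control period).
- manip.grab_frame(name): name is "scene" or "side" or "wrist"; returns a dict with "image" (400x640x3 uint8, red, green, blue), "range_z" (400x640 float32, m along the optical axis (not along the pixel's ray), 0 where there is no reading), "mtx" (3x3 intrinsics, pixels), "T" (4x4, takes a point from camera to world coordinates); the wrist camera has in their place "mount" (4x4, takes a point from camera to tool coordinates, whose origin is the TCP and whose axes are the flange's). Camera axes: x right, y down, z forward; pixel columns grow to the right and rows downward; lengths in m; the calibration is good to about 2 mm. A picture is of the moment at which its call begins: read the wrist's pose just before it.
- manip.job_done(): hands the job in, once; it reports no verdict.
The state is a dict: "clock": time; "qpos": joint angles; "qvel": joint speeds; "joint_efforts": joint torques, N m; "position": TCP position; "eef_rot": TCP orientation; "ft_force": force on the tool from outside, world axes, zero at the start; "ft_torque": the same for the moment, N m; "gripper_width": finger opening in m.
Only numpy, scipy, OpenCV 4.12 (cv2) and the standard library are available. Lean on these libraries where they do the work, as an engineer would, in place of code of your own. Each camera call takes 0.05 s, during which the arm holds its last target.

## Working session

There is one attempt and no reset: what is moved stays moved. The work goes in short steps, Python scripts to look and compute and a tool call to move; the robot and the scene stay as the last step left them, time stands still between calls to the robot, and variables do not carry over. Pictures are saved under pics/ and viewed, and the job is handed in when it is done.

Besides the shell and the picture viewer there is one more tool, called after ">>>" as name(argument=value, ...), one argument or row to a line, values as JSON. carry_out: Moves the arm, as the interface text tells. Its arguments: {"type":"object","properties":{"steps":{"type":"array","items":{"type":"object","properties":{"slide":{"type":"array","items":{"type":"number"}},"turn":{"type":"number"}}}},"jaw":{"type":"number"},"force":{"type":"number"}},"required":["steps"]}

```bash
ls; mkdir -p pics; cat > h.py <<'E'
import numpy as np, cv2, pickle
from cell import manip
def snap(name,fn):
    o=manip.get_obs(); f=manip.grab_frame(name)
    T=f.get("T")
    if name=="wrist":
        W=np.eye(4);W[:3,:3]=np.array(o["eef_rot"]);W[:3,3]=o["position"]; T=W@np.array(f["mount"])
    f["T"]=np.array(T); 
    pickle.dump({k:np.array(f[k]) for k in("image","range_z","mtx","T")},open("pics/"+fn+".pkl","wb"))
    cv2.imwrite("pics/"+fn+".png",np.array(f["image"])[:,:,::-1]); return f
def load(fn): return pickle.load(open("pics/"+fn+".pkl","rb"))
def pts(f):
    z=f["range_z"];K=f["mtx"];v,u=np.mgrid[:z.shape[0],:z.shape[1]]
    p=np.stack([(u-K[0,2])/K[0,0]*z,(v-K[1,2])/K[1,1]*z,z],-1)
    w=p@f["T"][:3,:3].T+f["T"][:3,3]; w[z<=0]=np.nan; return w
E
python3 - <<'E'
from h import *
print({k:np.round(v,3) for k,v in manip.get_obs().items()})
for n in("scene","side","wrist"):
    f=snap(n,n+"0"); print(n,np.round(f["T"],3).tolist(),f["mtx"])
E
```

```text
pics
{'clock': np.float64(0.0), 'qpos': array([-0.223,  0.313,  1.498, -0.   ,  1.331, -0.223]), 'qvel': array([ 0.001,  0.001,  0.001, -0.   , -0.001, -0.   ]), 'joint_efforts': array([-1.0000e-03, -4.1226e+01, -2.5974e+01, -0.0000e+00,  4.0000e-03,
       -0.0000e+00]), 'position': array([0.525, 0.   , 0.231]), 'eef_rot': array([[ 0.   ,  1.   , -0.001],
       [ 1.   , -0.   ,  0.   ],
       [ 0.   , -0.001, -1.   ]]), 'ft_force': array([-0.391,  0.6  ,  0.57 ]), 'ft_torque': array([-0.009, -0.054, -0.021]), 'gripper_width': np.float64(0.085)}
scene [[-0.698, 0.507, -0.506, 1.002], [0.716, 0.479, -0.508, 0.502], [-0.015, -0.717, -0.697, 0.748], [0.0, 0.0, 0.0, 1.0]] [[413.44327739   0.         320.95772063]
 [  0.         413.44327739 206.98731024]
 [  0.           0.           1.        ]]
side [[-0.977, -0.167, 0.134, 0.384], [-0.214, 0.731, -0.648, 0.91], [0.011, -0.662, -0.75, 1.092], [0.0, 0.0, 0.0, 1.0]] [[495.09063433   0.         316.55499728]
 [  0.         495.09063433 198.79556216]
 [  0.           0.           1.        ]]
wrist [[1.0, 0.001, -0.0, 0.524], [0.001, -0.945, -0.326, 0.085], [-0.0, 0.326, -0.946, 0.374], [0.0, 0.0, 0.0, 1.0]] [[354.0666217    0.         320.40001647]
 [  0.         354.0666217  201.00041705]
 [  0.           0.           1.        ]]
```

View pics/scene0.png

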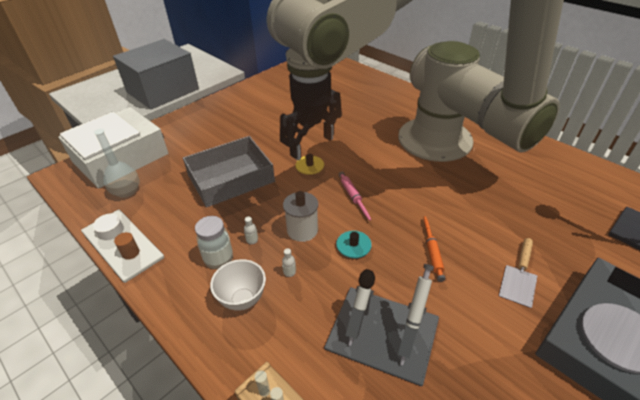

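View pics/side0.png

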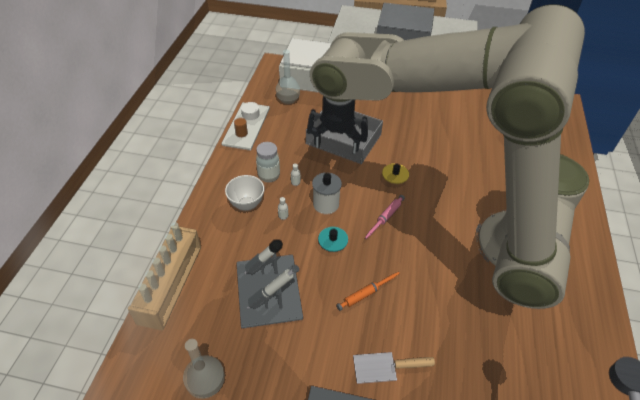

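View pics/wrist0.png

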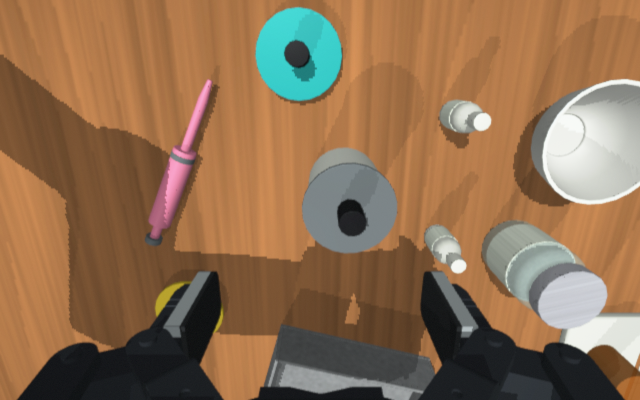

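```bash
python3 - <<'E'
from h import *
for n in("scene0","side0","wrist0"):
    f=load(n);w=pts(f);im=f["image"].astype(int);hsv=cv2.cvtColor(f["image"],cv2.COLOR_RGB2HSV)
    print(n)
    # black knob near beaker
    d={"scene0":[(300,199),(300,215),(230,170),(245,285),(212,225),(250,232),(289,263),(354,244),(366,277),(362,300),(428,270),(420,300),(410,340),(350,195),(430,245)],
       "side0":[(327,179),(327,190),(345,135),(245,193),(267,150),(296,175),(283,209),(334,235),(276,246),(265,255),(290,275),(275,285),(258,300)],
       "wrist0":[(350,215),(330,190),(585,295),(480,122),(457,266)]}[n]
    for u,v in d: print((u,v),np.round(w[v,u],3),im[v,u])
# heights map
for n in("scene0","side0"):
    f=load(n);w=pts(f)
    g=np.nan_to_num(w[...,2]); v=(np.clip(g/0.25,0,1)*255).astype(np.uint8)
    cv2.imwrite(f"pics/{n}_h.png",cv2.applyColorMap(v,cv2.COLORMAP_JET))
f=load("scene0");c=cv2.resize(f["image"][250:390,310:450,::-1],None,fx=5,fy=5,interpolation=cv2.INTER_CUBIC)[:600];cv2.imwrite("pics/c1.png",c)
f=load("side0");c=cv2.resize(f["image"][225:345,220:340,::-1],None,fx=5,fy=5,interpolation=cv2.INTER_CUBIC);cv2.imwrite("pics/c2.png",c)
E
```

```text
scene0
(300, 199) [ 0.555 -0.014  0.112] [54 39 29]
(300, 215) [0.577 0.007 0.091] [102  96  90]
(230, 170) [ 0.532 -0.336  0.004] [114 110 107]
(245, 285) [0.752 0.014 0.011] [209 202 191]
(212, 225) [ 0.738 -0.094  0.109] [189 182 183]
(250, 232) [ 0.663 -0.074  0.043] [148 143 132]
(289, 263) [0.664 0.061 0.048] [181 175 161]
(354, 244) [0.51  0.113 0.021] [39 24 18]
(366, 277) [0.63  0.239 0.131] [42 34 29]
(362, 300) [0.653 0.252 0.095] [192 187 174]
(428, 270) [0.561 0.32  0.16 ] [100  93  92]
(420, 300) [0.597 0.335 0.122] [188 182 170]
(410, 340) [0.64  0.355 0.064] [78 78 77]
(350, 195) [ 0.386 -0.009  0.015] [116  62  69]
(430, 245) [0.396 0.242 0.024] [177  85  40]
side0
(327, 179) [ 0.546 -0.013  0.113] [24 25 26]
(327, 190) [0.541 0.008 0.093] [ 98 101 101]
(345, 135) [ 0.547 -0.329  0.002] [117 118 116]
(245, 193) [0.785 0.003 0.014] [208 207 197]
(267, 150) [ 0.739 -0.092  0.11 ] [157 156 158]
(296, 175) [ 0.65  -0.074  0.044] [161 161 151]
(283, 209) [0.653 0.064 0.047] [163 164 154]
(334, 235) [0.5   0.112 0.035] [25 25 27]
(276, 246) [0.619 0.244 0.126] [33 34 32]
(265, 255) [0.646 0.254 0.095] [163 163 154]
(290, 275) [0.563 0.324 0.14 ] [135 134 129]
(275, 285) [0.595 0.341 0.113] [165 165 155]
(258, 300) [0.634 0.36  0.062] [70 72 72]
wrist0
(350, 215) [ 0.547 -0.014  0.12 ] [34 35 38]
(330, 190) [ 0.532 -0.003  0.09 ] [124 134 135]
(585, 295) [ 0.752 -0.09   0.112] [203 206 212]
(480, 122) [0.656 0.052 0.075] [244 247 241]
(457, 266) [ 0.654 -0.083  0.075] [245 247 241]
```

View pics/c1.png

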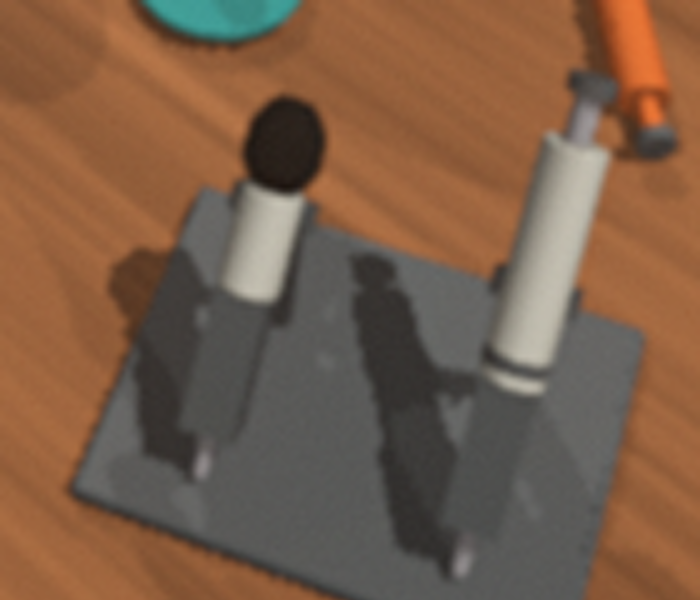

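View pics/c2.png

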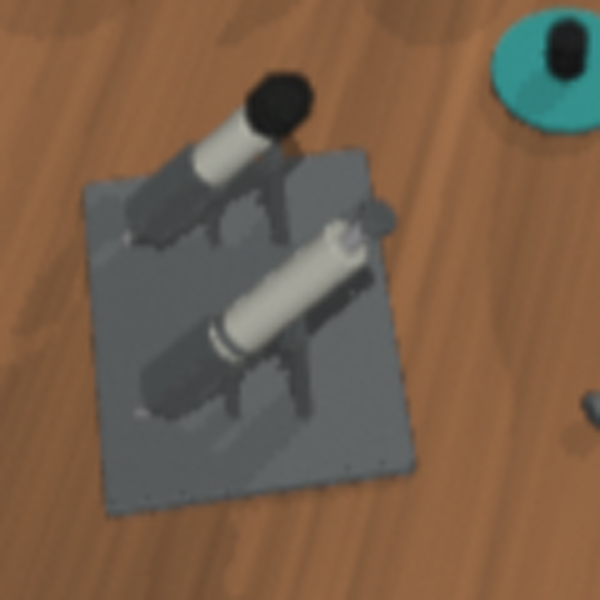

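```bash
cat > fit.py <<'E'
from h import *
from scipy.optimize import least_squares
def cyl(P,r,a0,d0):
    # axis: point a0+(s,t) perp, d
    def ax(x):
        d=d0+np.array([x[2],x[3],0]); d/=np.linalg.norm(d); a=a0+np.array([x[0],x[1],0]); return a,d
    def res(x):
        a,d=ax(x); q=P-a; return np.linalg.norm(q-np.outer(q@d,d),axis=1)-r
    s=least_squares(res,np.zeros(4),loss="soft_l1",f_scale=.002); a,d=ax(s.x); return a,d,np.median(np.abs(res(s.x)))
E
python3 - <<'E'
from fit import *
allp=[]
d0=np.array([-np.sin(.698),-.15,np.cos(.698)])
for n in("scene0","side0"):
    f=load(n);w=pts(f);im=f["image"].astype(int)
    m=(im.min(-1)>120)&(im.max(-1)-im.min(-1)<35)&(w[...,0]>.52)&(w[...,0]<.68)&(w[...,1]>.29)&(w[...,1]<.40)&(w[...,2]>.06)
    m=cv2.erode(m.astype(np.uint8),np.ones((3,3)))>0
    P=w[m]; allp.append(P); a,d,r=cyl(P,.012,P.mean(0)-[0,0,.01],d0); 
    print(n,len(P),P.mean(0).round(4),"at z.12:",(a+d*(.12-a[2])/d[2]).round(4),d.round(3),"lean",np.degrees(np.arccos(d[2])).round(1),r, "s-range",np.percentile((P-a)@d,[1,99]), a)
P=np.vstack(allp);a,d,r=cyl(P,.012,P.mean(0)-[0,0,.01],d0);a0=a+d*(.12-a[2])/d[2]
print("both",a0.round(4),d.round(3),np.degrees(np.arccos(d[2])),r)
# button
for n in("scene0","side0"):
    f=load(n);w=pts(f)
    q=w-a0; s=q@d; rr=np.linalg.norm(q-s[...,None]*d,axis=-1); m=(rr<.016)
    print(n,"s hist",np.histogram(s[m],bins=np.arange(-.15,.12,.01)))
# knob, beaker
for n in("scene0","side0","wrist0"):
    f=load(n);w=pts(f)
    m=(np.hypot(w[...,0]-.547,w[...,1]+.005)<.08)
    for z0,z1 in((.115,.125),(.08,.094),(.03,.075)):
        k=m&(w[...,2]>z0)&(w[...,2]<z1)
        p=w[k][:,:2]
        if len(p)>10:
            (cx,cy),r=cv2.minEnclosingCircle(p.astype(np.float32)); print(n,z0,len(p),cx,cy,r,np.median(w[k][:,2]))
    # stand base top
    k=(abs(w[...,2]-.010)<.003)&(w[...,0]>.5)&(w[...,0]<.8)&(w[...,1]>.15)&(w[...,1]<.5)&(f["image"].max(-1).astype(int)-f["image"].min(-1)<30)
    if k.sum()>200:
        print("stand",cv2.minAreaRect(w[k][:,:2].astype(np.float32)*1000))
    k=(w[...,2]>.045)&(w[...,2]<.07)&(w[...,1]<-.2)&(w[...,1]>-.5)&(w[...,0]>.3)&(w[...,0]<.7)
    if k.sum()>200: print("tub",cv2.minAreaRect(w[k][:,:2].astype(np.float32)*1000),np.percentile(w[k][:,2],[5,95]))
E
```

```text
scene0 346 [0.5954 0.3353 0.1204] at z.12: [0.5847 0.3265 0.12  ] [-0.592 -0.249  0.766] lean 40.0 0.0008940033901262282 s-range [-0.0347937  0.0446472] [0.59210596 0.32960096 0.1103866 ]
side0 174 [0.5877 0.3371 0.1236] at z.12: [0.585 0.327 0.12 ] [-0.559 -0.285  0.779] lean 38.9 0.001287076000706845 s-range [-0.0362428   0.04246906] [0.58962866 0.32934833 0.11359445]
both [0.5845 0.3268 0.12  ] [-0.586 -0.262  0.767] 39.892584580591375 0.0009758958668365098
scene0 s hist (array([145,  94,  30,  29,  56,  57,  58,  59,  63,  77,  75,  80,  82,
        75,  79,  79,  77,  85,  44,  34,  42,   0,   0,   0,   0,   0]), array([-1.50000000e-01, -1.40000000e-01, -1.30000000e-01, -1.20000000e-01,
       -1.10000000e-01, -1.00000000e-01, -9.00000000e-02, -8.00000000e-02,
       -7.00000000e-02, -6.00000000e-02, -5.00000000e-02, -4.00000000e-02,
       -3.00000000e-02, -2.00000000e-02, -1.00000000e-02,  1.38777878e-16,
        1.00000000e-02,  2.00000000e-02,  3.00000000e-02,  4.00000000e-02,
        5.00000000e-02,  6.00000000e-02,  7.00000000e-02,  8.00000000e-02,
        9.00000000e-02, 
[... 1450 characters left out ...]
7001 0.037211474031209946 0.05255765467769624
stand ((631.5162353515625, 295.6639709472656), (149.5325469970703, 190.64276123046875), 21.75594139099121)
tub ((548.46484375, -310.65020751953125), (171.27586364746094, 203.09654235839844), 74.99186706542969) [0.04600335 0.06209788]
wrist0 0.115 611 0.5490119457244873 -0.020914338529109955 0.011095365509390831 0.1201029451415841
wrist0 0.08 5898 0.5490307807922363 -0.021070096641778946 0.04106433317065239 0.09021482019075733
wrist0 0.03 591 0.5454055070877075 -0.0052289804443717 0.03418302908539772 0.05206590372092018
tub ((557.0874633789062, -232.70460510253906), (48.8663444519043, 191.65794372558594), 89.59553527832031) [0.04591758 0.06051009]
```

>>> carry_out(
  steps=[
    {"slide": [-21,24,30]},
    {"slide": [-21,24,70]},
    {"slide": [-21,24,95]},
    {"slide": [-21,24,115]},
    {"slide": [-21,24,128]},
    {"slide": [-21,24,136]},
    {"slide": [-21,24,136]},
    {"slide": [-21,24,136]},
  ],
  jaw=1,
  force=50,
)

```text
invalid input
```

```bash
python3 - <<'E'
from h import *
o=manip.get_obs();print(o["position"],o["ft_force"],o["clock"])
snap("side","side1");f=load("side0");w=pts(f)
g=load("scene0");w=pts(g);im=g["image"].astype(int)
m=(im[...,0]>120)&(im[...,1]>90)&(im[...,2]<60)&(abs(w[...,2])<.04)
print("yellow",np.median(w[m],0),m.sum())
E
```

```text
[5.24805604e-01 2.67083623e-05 2.30877514e-01] [ 0.9083903  0.0234803 -0.905743 ] 0.15
yellow [0.3218277  0.24004828 0.00107331] 19727
```

View pics/side1.png

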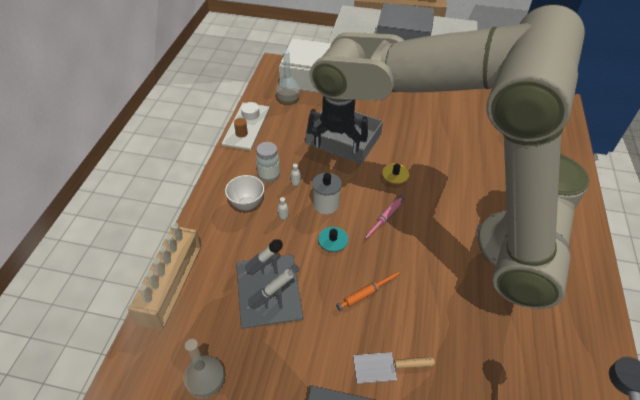

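The picture shows the arm hasn't moved, because the call was refused. I'll give "turn" in every row.

>>> carry_out(
  steps=[
    {"slide": [-21,24,30],"turn": 0},
    {"slide": [-21,24,70],"turn": 0},
    {"slide": [-21,24,95],"turn": 0},
    {"slide": [-21,24,115],"turn": 0},
    {"slide": [-21,24,128],"turn": 0},
    {"slide": [-21,24,136],"turn": 0},
    {"slide": [-21,24,136],"turn": 0},
    {"slide": [-21,24,136],"turn": 0},
  ],
  jaw=1,
  force=50,
)

```text
clock: 1.2
position: [0.5494, -0.0211, 0.0959]
eef_rot: [[-0.0, 1.0, 0.001], [1.0, 0.0, -0.0], [-0.0, 0.001, -1.0]]
ft_force: [-0.3, 0.1, -0.5]
gripper_width: 0.0857
```

>>> carry_out(
  steps=[
    {"slide": [0,0,0],"turn": 0},
    {"slide": [0,0,0],"turn": 0},
    {"slide": [0,0,0],"turn": 0},
    {"slide": [0,0,0],"turn": 0},
    {"slide": [0,0,0],"turn": 0},
    {"slide": [0,0,0],"turn": 0},
    {"slide": [0,0,0],"turn": 0},
    {"slide": [0,0,0],"turn": 0},
  ],
  jaw=0,
  force=40,
)

```text
clock: 2.2
position: [0.5492, -0.0211, 0.0955]
eef_rot: [[0.0, 1.0, 0.001], [1.0, -0.0, -0.0], [-0.0, 0.001, -1.0]]
ft_force: [0.5, -0.4, 3.7]
gripper_width: 0.0205
```

>>> carry_out(
  steps=[
    {"slide": [0,0,-8],"turn": 0},
    {"slide": [0,0,-20],"turn": 0},
    {"slide": [0,0,-45],"turn": 0},
    {"slide": [0,0,-80],"turn": 0},
    {"slide": [-20,0,-105],"turn": 0},
    {"slide": [-60,0,-105],"turn": 0},
    {"slide": [-100,0,-105],"turn": 0},
    {"slide": [-145,0,-105],"turn": 0},
  ],
)

```text
clock: 3.2
position: [0.5488, -0.167, 0.2011]
eef_rot: [[-0.001, 1.0, 0.0], [1.0, 0.001, -0.0], [-0.0, 0.0, -1.0]]
ft_force: [-0.7, 0.1, -1.0]
gripper_width: 0.0209
```

>>> carry_out(
  steps=[
    {"slide": [-45,0,0],"turn": 0},
    {"slide": [-90,0,0],"turn": 0},
    {"slide": [-125,0,0],"turn": 0},
    {"slide": [-146,0,20],"turn": 0},
    {"slide": [-146,0,60],"turn": 0},
    {"slide": [-146,0,100],"turn": 0},
    {"slide": [-146,0,130],"turn": 0},
    {"slide": [-146,0,130],"turn": 0},
  ],
)

```text
clock: 4.2
position: [0.5481, -0.3113, 0.0689]
eef_rot: [[0.0, 1.0, -0.003], [1.0, -0.0, 0.003], [0.003, -0.003, -1.0]]
ft_force: [0.5, 0.2, -0.7]
gripper_width: 0.0206
```

```bash
python3 - <<'E'
from h import *
print(manip.get_obs()["position"])
snap("scene","scene2")
E
```

```text
[ 0.5481166  -0.31132009  0.0688712 ]
```

View pics/scene2.png

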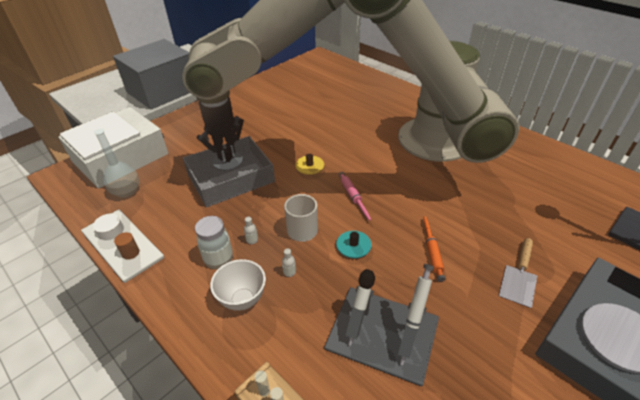

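The beaker at (301,218) is open and the cover is over the tub at (228,160). Next I lower it, release it and rise.

>>> carry_out(
  steps=[
    {"slide": [0,0,12],"turn": 0},
    {"slide": [0,0,25],"turn": 0},
    {"slide": [0,0,34],"turn": 0},
    {"slide": [0,0,34],"turn": 0},
    {"slide": [0,0,34],"turn": 0},
    {"slide": [0,0,34],"turn": 0},
    {"slide": [0,0,34],"turn": 0},
    {"slide": [0,0,34],"turn": 0},
  ],
)

```text
clock: 5.25
position: [0.5491, -0.312, 0.0364]
eef_rot: [[-0.0, 1.0, 0.0], [1.0, 0.0, -0.0], [-0.0, 0.0, -1.0]]
ft_force: [1.3, -0.2, -0.8]
gripper_width: 0.0205
```

>>> carry_out(
  steps=[
    {"slide": [0,0,0],"turn": 0},
    {"slide": [0,0,0],"turn": 0},
    {"slide": [0,0,0],"turn": 0},
    {"slide": [0,0,0],"turn": 0},
    {"slide": [0,0,-20],"turn": 0},
    {"slide": [0,0,-60],"turn": 0},
    {"slide": [0,0,-110],"turn": 0},
    {"slide": [0,0,-165],"turn": 0},
  ],
  jaw=1,
)

```text
clock: 6.25
position: [0.5487, -0.3118, 0.2026]
eef_rot: [[0.0, 1.0, -0.001], [1.0, -0.0, 0.001], [0.001, -0.001, -1.0]]
ft_force: [0.5, -0.2, -0.1]
gripper_width: 0.0856
```

```bash
python3 - <<'E'
from h import *
o=manip.get_obs();print(o["position"],o["gripper_width"])
snap("scene","scene3");snap("wrist","wrist3")
for n in("scene3","wrist3"):
    f=load(n);w=pts(f)
    m=(np.hypot(w[...,0]-.549,w[...,1]+.021)<.06)&(w[...,2]>.08)&(w[...,2]<.09)
    if m.sum()>20:print(n,"rim",cv2.minEnclosingCircle(w[m][:,:2].astype(np.float32)),m.sum())
    k=(w[...,2]>.056)&(w[...,2]<.066)&(w[...,1]<-.18)&(w[...,1]>-.45)&(w[...,0]>.4)&(w[...,0]<.7)
    r=cv2.minAreaRect(w[k][:,:2].astype(np.float32)*1000);print("tub",r,cv2.boxPoints(r).round(0).tolist())
    k=(np.hypot(w[...,0]-.549,w[...,1]+.312)<.06)&(w[...,2]>.01)&(w[...,2]<.08);print(np.nanpercentile(w[k],[2,50,98],axis=0).round(3))
E
```

```text
[ 0.5486991  -0.31179061  0.20260624] 0.08564832482895336
scene3 rim ((0.5511377453804016, -0.022825902327895164), 0.039318520575761795) 222
tub ((549.91357421875, -311.9016418457031), (165.6968231201172, 200.31475830078125), 74.86460876464844) [[432.0, -366.0], [625.0, -418.0], [668.0, -258.0], [475.0, -206.0]]
[[ 0.513 -0.35   0.015]
 [ 0.554 -0.31   0.019]
 [ 0.588 -0.288  0.049]]
tub ((549.3284912109375, -311.95849609375), (160.56825256347656, 200.92250061035156), 74.76038360595703) [[431.0, -363.0], [625.0, -416.0], [667.0, -261.0], [474.0, -208.0]]
[[ 0.513 -0.348  0.016]
 [ 0.549 -0.308  0.017]
 [ 0.585 -0.275  0.048]]
```

View pics/wrist3.png

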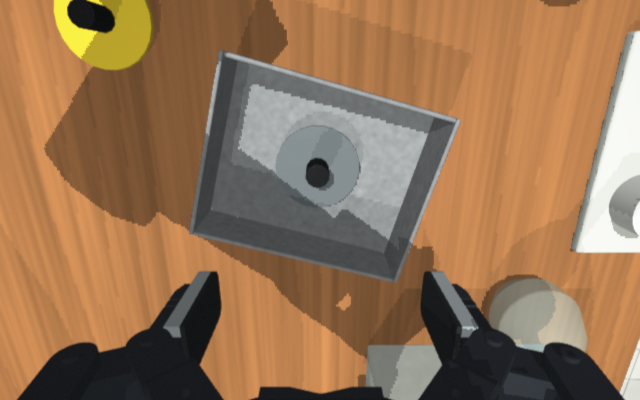

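>>> carry_out(
  steps=[
    {"slide": [10,0,-30],"turn": 0},
    {"slide": [50,0,-57],"turn": 0},
    {"slide": [105,0,-57],"turn": -8},
    {"slide": [160,0,-57],"turn": -16},
    {"slide": [215,0,-57],"turn": -24},
    {"slide": [270,0,-57],"turn": -32},
    {"slide": [325,0,-57],"turn": -40},
    {"slide": [380,0,-57],"turn": -48},
  ],
)

```text
clock: 7.35
position: [0.5487, 0.0698, 0.258]
eef_rot: [[-0.746, 0.666, -0.0], [0.666, 0.746, 0.0], [0.0, -0.0, -1.0]]
ft_force: [1.2, 0.5, 0.2]
gripper_width: 0.0851
```

```bash
python3 - <<'E'
from h import *
o=manip.get_obs();R=o["eef_rot"];p=o["position"];print(p,np.degrees(np.arctan2(R[1,1],R[0,1])),np.degrees(o["qpos"]).round(0))
print((R.T@(np.array([.56,.30,.26])-p)*1000).round(0))
E
```

```text
[0.5486996  0.06975373 0.25803119] 48.2576814958663 [ -5.  21.  78.  -0.  81. -53.]
[145. 179.  -2.]
```

>>> carry_out(
  steps=[
    {"slide": [18,22,0],"turn": -9},
    {"slide": [36,45,0],"turn": -18},
    {"slide": [54,67,0],"turn": -27},
    {"slide": [72,90,0],"turn": -36},
    {"slide": [95,117,0],"turn": -45},
    {"slide": [120,148,0],"turn": -54},
    {"slide": [145,179,0],"turn": -64},
    {"slide": [145,179,0],"turn": -64},
  ],
)

```text
clock: 8.35
position: [0.5605, 0.3003, 0.2573]
eef_rot: [[-0.926, -0.379, -0.001], [-0.379, 0.926, 0.0], [0.001, 0.0, -1.0]]
ft_force: [-0.2, -0.4, 0.1]
gripper_width: 0.0856
```

```bash
python3 - <<'E'
from fit import *
o=manip.get_obs();R=o["eef_rot"];p=o["position"];print(p,np.degrees(np.arctan2(R[1,1],R[0,1])),np.degrees(o["qpos"]).round(0))
snap("wrist","wrist4");f=load("wrist4");w=pts(f);im=f["image"].astype(int)
m=(im.min(-1)>110)&(im.max(-1)-im.min(-1)<40)&(w[...,0]>.52)&(w[...,0]<.68)&(w[...,1]>.28)&(w[...,1]<.40)&(w[...,2]>.07)&(w[...,2]<.17)
m=cv2.erode(m.astype(np.uint8),np.ones((5,5)))>0
P=w[m];a,d,r=cyl(P,.012,P.mean(0)-[0,0,.01],np.array([-.595,-.243,.766]))
a0=a+d*(.12-a[2])/d[2];print(len(P),a0,d,np.degrees(np.arccos(d[2])),np.degrees(np.arctan2(-d[1],-d[0])),r)
s=(w-a0)@d; rr=np.linalg.norm(w-a0-s[...,None]*d,axis=-1); k=rr<.014
print(np.histogram(s[k],np.arange(-.06,.08,.005)), np.percentile(s[m],[1,99]))
E
```

```text
[0.56047834 0.30025365 0.25732204] 112.2484928827953 [ 18.  32.  62.   0.  87. -95.]
712 [0.58291797 0.3298181  0.12      ] [-0.61968171 -0.37900366  0.68727782] 46.584990591203 31.450381545329225 0.0014037388083171422
(array([  9,  26,  22,  19,  22,  22,  27,  27,  35,  35,  42,  41,  45,
        43,  44,  29,  23, 262,  60,   7,   0,  11, 355,  23,   0,   0,
         0,   0]), array([-6.00000000e-02, -5.50000000e-02, -5.00000000e-02, -4.50000000e-02,
       -4.00000000e-02, -3.50000000e-02, -3.00000000e-02, -2.50000000e-02,
       -2.00000000e-02, -1.50000000e-02, -1.00000000e-02, -5.00000000e-03,
       -2.77555756e-17,  5.00000000e-03,  1.00000000e-02,  1.50000000e-02,
        2.00000000e-02,  2.50000000e-02,  3.00000000e-02,  3.50000000e-02,
        4.00000000e-02,  4.50000000e-02,  5.00000000e-02,  5.50000000e-02,
        6.00000000e-02,  6.50000000e-02,  7.00000000e-02,  7.50000000e-02,
        8.00000000e-02])) [-0.03740212  0.05462266]
```

View pics/wrist4.png

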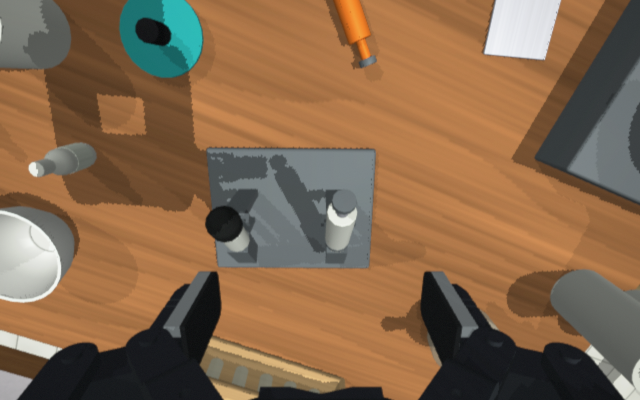

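```bash
python3 - <<'E'
from h import *
from scipy.optimize import least_squares
d=np.array([-.643*np.cos(np.radians(22)),-.643*np.sin(np.radians(22)),.766])
for n in("wrist4","scene0","side0"):
    f=load(n);w=pts(f);im=f["image"].astype(int)
    a0=np.array([.5845,.3268,.12]); s=(w-a0)@d; rr=np.linalg.norm(w-a0-s[...,None]*d,axis=-1)
    m=(rr<.02)&(s>-.05)&(s<.03)&(im.min(-1)>100)
    m=cv2.erode(m.astype(np.uint8),np.ones((3,3)))>0
    P=w[m]
    def res(x):
        q=P-(a0+[x[0],x[1],0]); return np.linalg.norm(q-np.outer(q@d,d),axis=1)-.012
    r=least_squares(res,[0,0],loss="soft_l1",f_scale=.002); a=a0+[r.x[0],r.x[1],0]
    s=(w-a)@d; rr=np.linalg.norm(w-a-s[...,None]*d,axis=-1)
    k=(rr<.012)&(s>.05)&(s<.07); b=np.median(w[k],0)
    print(n,len(P),a.round(4),np.median(abs(res(r.x))),"button top",b,np.percentile(s[k],[50,95]), "perp", (b-a-d*((b-a)@d)).round(4))
E
```

```text
wrist4 549 [0.5834 0.3289 0.12  ] 0.00018120990721855537 button top [0.5519737  0.31611184 0.16232786] [0.05425172 0.05533272] perp [0.0009 0.0002 0.0008]
scene0 373 [0.5843 0.3269 0.12  ] 0.0008038210419659096 button top [0.55666517 0.3160705  0.16424021] [0.05406103 0.05516584] perp [0.0039 0.002  0.0037]
side0 176 [0.5842 0.3277 0.12  ] 0.0010811686765917318 button top [0.55211212 0.31852555 0.16280036] [0.05385864 0.05644657] perp [0.0002 0.0038 0.0013]
```

```bash
python3 - <<'E'
from h import *
o=manip.get_obs();R=o["eef_rot"];p=o["position"]
print((R.T@(np.array([.5765,.3255,.110])-p)*1000).round(1))
E
```

```text
[-24.8  18.8 147.5]
```

>>> carry_out(
  steps=[
    {"slide": [-10,10,20],"turn": 0},
    {"slide": [-25,19,45],"turn": 0},
    {"slide": [-25,19,75],"turn": 0},
    {"slide": [-25,19,105],"turn": 0},
    {"slide": [-25,19,125],"turn": 0},
    {"slide": [-25,19,138],"turn": 0},
    {"slide": [-25,19,147],"turn": 0},
    {"slide": [-25,19,147],"turn": 0},
  ],
)

```text
clock: 9.4
position: [0.577, 0.3249, 0.1108]
eef_rot: [[-0.927, -0.374, -0.001], [-0.374, 0.927, -0.0], [0.001, 0.0, -1.0]]
ft_force: [0.2, -0.2, 0.1]
gripper_width: 0.0853
```

```bash
python3 - <<'E'
from h import *
o=manip.get_obs();print(o["position"],o["ft_force"])
f=snap("scene","scene5");c=cv2.resize(f["image"][200:390,290:480,::-1],(600,600),interpolation=cv2.INTER_CUBIC);cv2.imwrite("pics/c5.png",c)
E
```

```text
[0.57702877 0.32487398 0.11082704] [ 0.15384865 -0.16194146  0.09626256]
```

View pics/c5.png

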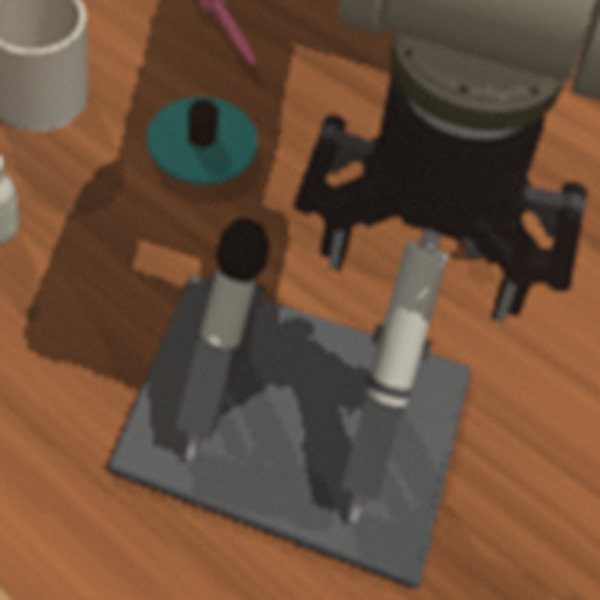

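The fingers straddle the upper body of the pipette, at (420,280) in the crop, and are well clear of the dropper. I'll close now.

>>> carry_out(
  steps=[
    {"slide": [0,0,0],"turn": 0},
    {"slide": [0,0,0],"turn": 0},
    {"slide": [0,0,0],"turn": 0},
    {"slide": [0,0,0],"turn": 0},
    {"slide": [0,0,0],"turn": 0},
    {"slide": [0,0,0],"turn": 0},
    {"slide": [0,0,0],"turn": 0},
    {"slide": [0,0,0],"turn": 0},
  ],
  jaw=0,
  force=50,
)

```text
clock: 10.45
position: [0.5771, 0.325, 0.1116]
eef_rot: [[-0.927, -0.375, 0.0], [-0.375, 0.927, -0.0], [-0.0, -0.0, -1.0]]
ft_force: [-2.3, -0.9, 4.4]
gripper_width: 0.0223
```

>>> carry_out(
  steps=[
    {"slide": [6.4,0,-7.7],"turn": 0},
    {"slide": [12.9,0,-15.3],"turn": 0},
    {"slide": [22.5,0,-26.8],"turn": 0},
    {"slide": [32.1,0,-38.3],"turn": 0},
    {"slide": [41.8,0,-49.8],"turn": 0},
    {"slide": [51.4,0,-61.3],"turn": 0},
    {"slide": [61,0,-72.8],"turn": 0},
    {"slide": [67.5,0,-80.4],"turn": 0},
  ],
)

```text
clock: 11.45
position: [0.514, 0.2995, 0.1926]
eef_rot: [[-0.927, -0.375, 0.0], [-0.375, 0.927, 0.0], [-0.0, -0.0, -1.0]]
ft_force: [-0.3, -0.2, -0.0]
gripper_width: 0.0227
```

>>> carry_out(
  steps=[
    {"slide": [10,0,-12],"turn": 0},
    {"slide": [10,0,-30],"turn": 0},
    {"slide": [10,0,-50],"turn": 0},
    {"slide": [10,0,-70],"turn": 0},
    {"slide": [10,0,-70],"turn": 0},
    {"slide": [10,0,-70],"turn": 0},
    {"slide": [10,0,-70],"turn": 0},
    {"slide": [10,0,-70],"turn": 0},
  ],
)

```text
clock: 12.45
position: [0.5051, 0.2959, 0.2611]
eef_rot: [[-0.927, -0.375, -0.001], [-0.375, 0.927, -0.0], [0.001, 0.0, -1.0]]
ft_force: [0.5, 0.2, -0.4]
gripper_width: 0.0225
```

```bash
python3 - <<'E'
from h import *
o=manip.get_obs();print(o["position"],o["ft_force"],o["gripper_width"],np.degrees(o["qpos"]).round(0))
snap("scene","scene6");snap("side","side6")
a=cv2.imread("pics/scene6.png")[:,200:520];b=cv2.imread("pics/side6.png")[:,160:480]
cv2.imwrite("pics/m6.png",np.hstack([a,b]))
E
```

```text
[0.5050821  0.29592424 0.26114227] [ 0.46606249  0.15166255 -0.40303162] 0.02254763256372544 [ 19.  25.  72.   0.  84. -93.]
```

View pics/m6.png

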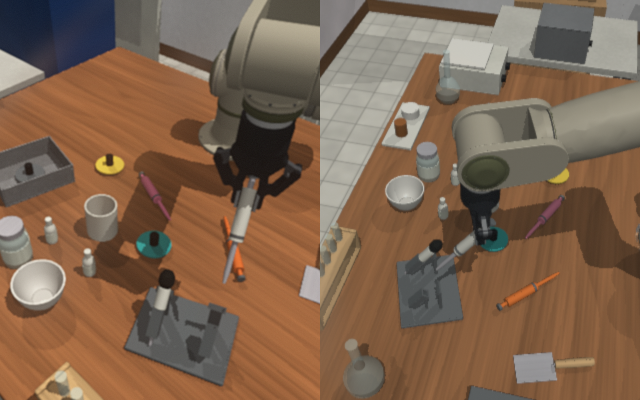

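>>> carry_out(
  steps=[
    {"slide": [3,-15,0],"turn": 5},
    {"slide": [9,-45,0],"turn": 14},
    {"slide": [17,-82,0],"turn": 23},
    {"slide": [25,-120,0],"turn": 32},
    {"slide": [33,-160,0],"turn": 41},
    {"slide": [41,-200,0],"turn": 50},
    {"slide": [50,-240,0],"turn": 59},
    {"slide": [56,-270,0],"turn": 68},
  ],
)

```text
clock: 13.55
position: [0.5546, 0.023, 0.2616]
eef_rot: [[-0.69, 0.724, -0.0], [0.724, 0.69, -0.0], [0.0, -0.0, -1.0]]
ft_force: [0.0, 0.3, -0.8]
gripper_width: 0.0227
```

```bash
python3 - <<'E'
from h import *
o=manip.get_obs();R=o["eef_rot"];p=o["position"];y=np.degrees(np.arctan2(R[1,1],R[0,1]));print(p,y,"turn",y+15,(R.T@(np.array([.58,-.118,.261])-p)*1000).round(0))
E
```

```text
[0.55455753 0.02303762 0.26164439] 43.65312297436195 turn 58.65312297436195 [-120.  -79.    1.]
```

>>> carry_out(
  steps=[
    {"slide": [-25,-16,0],"turn": 8},
    {"slide": [-50,-33,0],"turn": 17},
    {"slide": [-75,-50,0],"turn": 26},
    {"slide": [-100,-66,0],"turn": 35},
    {"slide": [-115,-76,0],"turn": 44},
    {"slide": [-120,-79,0],"turn": 53},
    {"slide": [-120,-79,0],"turn": 59},
    {"slide": [-120,-79,0],"turn": 59},
  ],
)

```text
clock: 14.55
position: [0.581, -0.1166, 0.2616]
eef_rot: [[0.258, 0.966, -0.0], [0.966, -0.258, 0.0], [0.0, -0.0, -1.0]]
ft_force: [0.3, 0.3, -1.6]
gripper_width: 0.0225
```

```bash
cat > pip.py <<'E'
from h import *
from fit import cyl
import sys
def axis(tag,guess_lean=None):
    """pipette axis relative to tool, from depth of scene & side"""
    o=manip.get_obs();R=np.array(o["eef_rot"]);p=np.array(o["position"]);g=p-R[:,2]*.019
    for n in("scene","side"):
        snap(n,f"{n}{tag}");f=load(f"{n}{tag}");w=pts(f)
        im=f["image"].astype(int)
        dz=g[2]-w[...,2]; hr=np.hypot(w[...,0]-g[0],w[...,1]-g[1])
        m=(dz>.026)&(dz<.17)&(hr<.04+dz*1.1)&(w[...,2]>.068)&(im.max(-1)-im.min(-1)<45)
        # in the lean plane only
        y=np.abs((w-g)@R[:,1]); m&=y<.022
        P=w[m]
        if len(P)<15: print(n,"few",len(P)); continue
        # line fit: body & shaft, via SVD-ish (fitLine, huber)
        l=cv2.fitLine(P.astype(np.float32),cv2.DIST_HUBER,0,.001,.001).ravel();d=l[:3]*np.sign(l[2]);
        q=(P-g)@R; print(n,len(P),"axis in tool",(R.T@d).round(3),"lean",np.degrees(np.arccos(d[2])).round(1),"lowest",P[np.argmin(P[:,2])].round(4), "far",P[np.argmax(np.linalg.norm(P-g,axis=1))].round(4),np.linalg.norm(P-g,axis=1).max().round(4))
    print("g",g.round(4))
E
python3 - <<'E'
from pip import *
o=manip.get_obs();print(o["position"],o["ft_force"],o["qpos"].round(2));axis("7")
a=cv2.imread("pics/scene7.png")[:,100:420];b=cv2.imread("pics/side7.png")[:,160:480]
cv2.imwrite("pics/m7.png",np.hstack([a,b]))
E
```

```text
[ 0.58097412 -0.11658496  0.26159073] [ 0.25712976  0.25828884 -1.55709313] [-0.4   0.45  1.23  0.    1.47 -0.13]
scene 89 axis in tool [ 0.708  0.031 -0.705] lean 45.1 lowest [ 0.5579 -0.2044  0.1684] far [ 0.5579 -0.2044  0.1684] 0.1443
side 50 axis in tool [ 0.69  -0.064 -0.721] lean 43.8 lowest [ 0.5543 -0.2048  0.168 ] far [ 0.5543 -0.2048  0.168 ] 0.1455
g [ 0.581  -0.1166  0.2806]
```

View pics/m7.png

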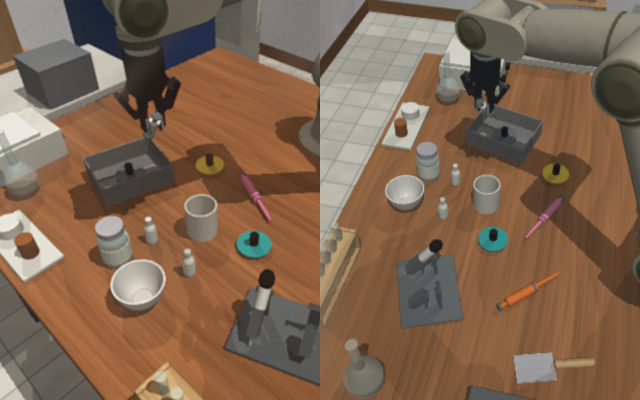

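>>> carry_out(
  steps=[
    {"slide": [0,0,30],"turn": 0},
    {"slide": [0,0,65],"turn": 0},
    {"slide": [0,0,95],"turn": 0},
    {"slide": [0,0,115],"turn": 0},
    {"slide": [0,0,126],"turn": 0},
    {"slide": [0,0,130],"turn": 0},
    {"slide": [0,0,130],"turn": 0},
    {"slide": [0,0,130],"turn": 0},
  ],
)

```text
clock: 15.65
position: [0.5813, -0.1167, 0.1325]
eef_rot: [[0.259, 0.966, 0.001], [0.966, -0.259, -0.001], [-0.0, 0.001, -1.0]]
ft_force: [-0.2, -0.1, -1.4]
gripper_width: 0.0226
```

>>> carry_out(
  steps=[
    {"slide": [-8,0,0],"turn": 0},
    {"slide": [-16,0,0],"turn": 0},
    {"slide": [-22,0,0],"turn": 0},
    {"slide": [-28,0,-3],"turn": 0},
    {"slide": [-34,0,-8],"turn": 0},
    {"slide": [-40,0,-12],"turn": 0},
    {"slide": [-46,0,-16],"turn": 0},
    {"slide": [-46,0,-16],"turn": 0},
  ],
  force=20,
)

```text
clock: 16.65
position: [0.5689, -0.1614, 0.1479]
eef_rot: [[0.259, 0.966, 0.0], [0.966, -0.259, -0.0], [-0.0, 0.0, -1.0]]
ft_force: [-0.4, 2.1, 0.3]
gripper_width: 0.023
```

```bash
python3 - <<'E'
from pip import *
o=manip.get_obs();print(o["position"],o["ft_force"],o["gripper_width"]);axis("8")
a=cv2.resize(cv2.imread("pics/scene8.png")[100:230,150:310],None,fx=2.5,fy=2.5);b=cv2.resize(cv2.imread("pics/side8.png")[60:190,250:410],None,fx=2.5,fy=2.5)
cv2.imwrite("pics/m8.png",np.hstack([a,b]))
E
```

```text
[ 0.56893061 -0.16144462  0.14790924] [-0.36480629  2.13125495  0.30697979] 0.022989802038076473
scene 110 axis in tool [-0.963  0.152 -0.222] lean 77.2 lowest [ 0.5879 -0.0195  0.0681] far [ 0.5873 -0.0167  0.0696] 0.1754
side 62 axis in tool [-0.973  0.098 -0.209] lean 77.9 lowest [ 0.5563 -0.2051  0.0698] far [ 0.5825 -0.0266  0.0706] 0.1662
g [ 0.5689 -0.1614  0.1669]
```

View pics/m8.png

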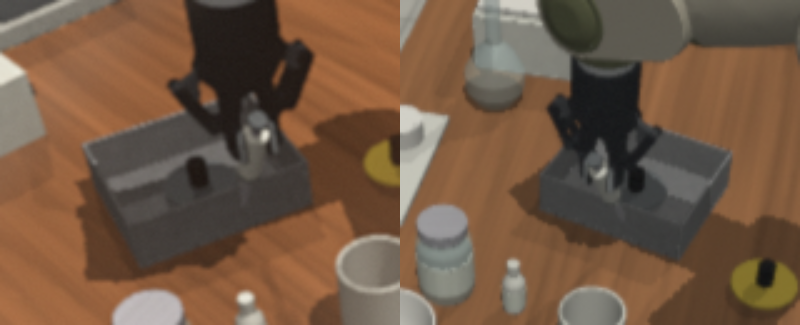

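```bash
sed -i 's/y=np.abs((w-g)@R\[:,1\]); m&=y<.022/Q=(w-g)@R; m\&=(abs(Q[...,1])<.016)\&(Q[...,0]<.02)\&(Q[...,0]>-.12)/; s/w\[...,2\]>.068/w[...,2]>ZMIN/' pip.py; sed -i '1i ZMIN=0.068' pip.py
python3 - <<'E'
from pip import *
axis("9")
E
```

```text
scene 89 axis in tool [ 0.57   0.009 -0.822] lean 34.8 lowest [ 0.5557 -0.2057  0.07  ] far [ 0.5612 -0.211   0.0703] 0.1088
side 57 axis in tool [ 0.572 -0.035 -0.82 ] lean 35.0 lowest [ 0.5565 -0.2069  0.0681] far [ 0.5505 -0.2075  0.0689] 0.1099
g [ 0.569  -0.1611  0.1667]
```

>>> carry_out(
  steps=[
    {"slide": [-9,0,-5],"turn": 0},
    {"slide": [-20,0,-9.5],"turn": 0},
    {"slide": [-31,0,-13.5],"turn": 0},
    {"slide": [-42,0,-16],"turn": 0},
    {"slide": [-53,0,-18],"turn": 0},
    {"slide": [-62,0,-19],"turn": 0},
    {"slide": [-69,0,-19],"turn": 0},
    {"slide": [-69,0,-19],"turn": 0},
  ],
)

```text
clock: 17.85
position: [0.5511, -0.2281, 0.1668]
eef_rot: [[0.259, 0.966, -0.0], [0.966, -0.259, -0.0], [-0.0, 0.0, -1.0]]
ft_force: [0.6, 3.2, 0.6]
gripper_width: 0.0228
```

```bash
python3 - <<'E'
from pip import *
o=manip.get_obs();print(o["position"],o["ft_force"],o["gripper_width"]);axis("10")
a=cv2.resize(cv2.imread("pics/scene10.png")[100:230,150:310],None,fx=2.5,fy=2.5);b=cv2.resize(cv2.imread("pics/side10.png")[60:190,250:410],None,fx=2.5,fy=2.5)
cv2.imwrite("pics/m10.png",np.hstack([a,b]))
E
```

```text
[ 0.55106847 -0.22812431  0.16681253] [0.58549854 3.15453551 0.59773596] 0.0228147211010343
scene 189 axis in tool [ 0.125  0.005 -0.992] lean 7.2 lowest [ 0.5479 -0.2241  0.0682] far [ 0.5479 -0.2241  0.0682] 0.1177
side 117 axis in tool [ 0.093 -0.025 -0.995] lean 5.5 lowest [ 0.5469 -0.2219  0.0692] far [ 0.5469 -0.2219  0.0692] 0.1168
g [ 0.5511 -0.2281  0.1858]
```

View pics/m10.png

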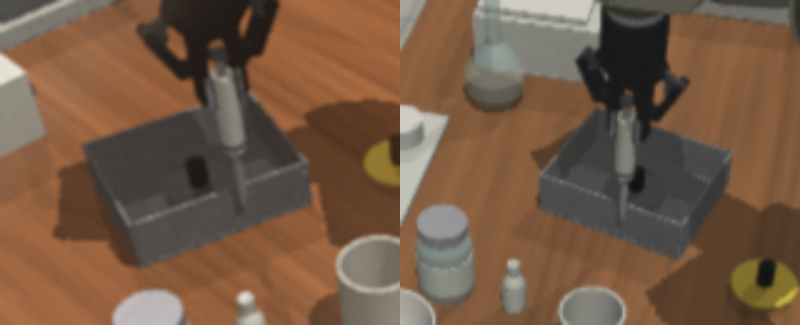

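>>> carry_out(
  steps=[
    {"slide": [-4,0,0],"turn": 0},
    {"slide": [-4,0,0],"turn": 0},
    {"slide": [6,0,0],"turn": 0},
    {"slide": [16,0,0],"turn": 0},
    {"slide": [20,0,-25],"turn": 0},
    {"slide": [20,0,-60],"turn": 0},
    {"slide": [20,0,-100],"turn": 0},
    {"slide": [20,0,-120],"turn": 0},
  ],
)

```text
clock: 18.95
position: [0.5568, -0.208, 0.289]
eef_rot: [[0.258, 0.966, 0.002], [0.966, -0.258, -0.002], [-0.002, 0.003, -1.0]]
ft_force: [0.3, -1.0, -2.0]
gripper_width: 0.023
```

>>> carry_out(
  steps=[
    {"slide": [20,0,0],"turn": 0},
    {"slide": [40,0,0],"turn": 0},
    {"slide": [60,0,0],"turn": 0},
    {"slide": [60,0,0],"turn": 0},
    {"slide": [60,0,0],"turn": 0},
    {"slide": [60,0,0],"turn": 0},
    {"slide": [60,0,0],"turn": 0},
    {"slide": [60,0,0],"turn": 0},
  ],
  force=50,
)

```text
clock: 19.95
position: [0.5719, -0.1506, 0.2867]
eef_rot: [[0.259, 0.966, -0.0], [0.966, -0.259, -0.0], [-0.0, 0.0, -1.0]]
ft_force: [-0.1, 0.4, -0.5]
gripper_width: 0.0228
```

```bash
python3 - <<'E'
from pip import *
import pip; 
o=manip.get_obs();print(o["position"],o["ft_force"],o["gripper_width"]);axis("11")
g=np.array(o["position"])+[0,0,.019];R=np.array(o["eef_rot"])
for n in("scene11","side11"):
    w=pts(load(n));Q=(w-g)@R;m=(abs(Q[...,1])<.03)&(abs(Q[...,0])<.05)&(Q[...,2]<.16)&(Q[...,2]>-.05)
    for a,b in((.022,.06),(.08,.11),(.11,.14),(.13,.16)):
        k=m&(Q[...,2]>a)&(Q[...,2]<b); print(n,a,k.sum(),Q[k].mean(0).round(4) if k.any() else "",Q[k][:,2].max().round(4) if k.any() else "")
a=cv2.resize(cv2.imread("pics/scene11.png")[80:230,180:330],None,fx=2.5,fy=2.5);b=cv2.resize(cv2.imread("pics/side11.png")[40:190,250:400],None,fx=2.5,fy=2.5)
cv2.imwrite("pics/m11.png",np.hstack([a,b]))
E
```

```text
[ 0.57185694 -0.15060842  0.28669316] [-0.07356921  0.44733417 -0.45457298] 0.022837700997169412
scene 289 axis in tool [ 0.09   0.019 -0.996] lean 5.3 lowest [ 0.5741 -0.1484  0.1593] far [ 0.5741 -0.1484  0.1593] 0.1465
side 160 axis in tool [ 0.068 -0.037 -0.997] lean 4.4 lowest [ 0.5712 -0.1428  0.1638] far [ 0.5712 -0.1428  0.1638] 0.1421
g [ 0.5719 -0.1506  0.3057]
scene11 0.022 172 [0.0138 0.0033 0.041 ] 0.0599
scene11 0.08 49 [0.0078 0.0015 0.0951] 0.1095
scene11 0.11 39 [0.0073 0.0017 0.1235] 0.1395
scene11 0.13 14 [0.0059 0.0017 0.1373] 0.1464
side11 0.022 97 [ 0.0143 -0.0042  0.0411] 0.0599
side11 0.08 27 [ 0.0093 -0.002   0.0949] 0.1082
side11 0.11 21 [ 0.0075 -0.002   0.1251] 0.1385
side11 0.13 7 [ 0.0074 -0.0012  0.1377] 0.1419
```

View pics/m11.png

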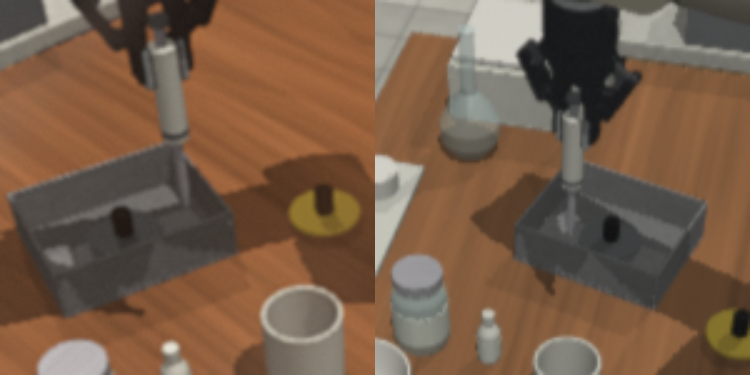

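>>> carry_out(
  steps=[
    {"slide": [10,-5,0],"turn": 0},
    {"slide": [30,-14,0],"turn": 0},
    {"slide": [55,-26,0],"turn": 0},
    {"slide": [80,-38,0],"turn": 0},
    {"slide": [100,-48,0],"turn": 0},
    {"slide": [112,-53,0],"turn": 0},
    {"slide": [116,-55,0],"turn": 0},
    {"slide": [116,-55,0],"turn": 0},
  ],
)

```text
clock: 21.05
position: [0.5489, -0.0242, 0.2867]
eef_rot: [[0.259, 0.966, -0.0], [0.966, -0.259, -0.0], [-0.0, 0.0, -1.0]]
ft_force: [0.7, -0.3, -0.9]
gripper_width: 0.0226
```

>>> carry_out(
  steps=[
    {"slide": [0,0,8],"turn": 0},
    {"slide": [0,0,18],"turn": 0},
    {"slide": [0,0,28],"turn": 0},
    {"slide": [0,0,36],"turn": 0},
    {"slide": [0,0,40],"turn": 0},
    {"slide": [0,0,40],"turn": 0},
    {"slide": [0,0,40],"turn": 0},
    {"slide": [0,0,40],"turn": 0},
  ],
)

```text
clock: 22.05
position: [0.5489, -0.0241, 0.247]
eef_rot: [[0.259, 0.966, 0.001], [0.966, -0.259, -0.0], [0.0, 0.001, -1.0]]
ft_force: [0.6, 0.0, -1.2]
gripper_width: 0.0226
```

```bash
python3 - <<'E'
from h import *
o=manip.get_obs();print(o["position"],o["ft_force"],o["gripper_width"])
g=np.array(o["position"])+[0,0,.019];R=np.array(o["eef_rot"])
for n in("scene","side","wrist"):
    snap(n,n+"12");w=pts(load(n+"12"))
    m=(np.hypot(w[...,0]-.549,w[...,1]+.021)<.06)&(w[...,2]>.08)&(w[...,2]<.09)
    if m.sum()>20: print(n,"rim",cv2.minEnclosingCircle(w[m][:,:2].astype(np.float32)),m.sum())
    Q=w-g;k0=(np.hypot(Q[...,0],Q[...,1])<.03)&(w[...,2]>.095)
    for a,b in((.022,.06),(.08,.11),(.11,.14),(.13,.16)):
        k=k0&(-Q[...,2]>a)&(-Q[...,2]<b)
        if k.any(): print(n,a,k.sum(),w[k].mean(0).round(4),w[k][:,2].min().round(4))
a=cv2.resize(cv2.imread("pics/scene12.png")[100:250,230:380],None,fx=2.5,fy=2.5);b=cv2.resize(cv2.imread("pics/side12.png")[80:230,250:400],None,fx=2.5,fy=2.5)
cv2.imwrite("pics/m12.png",np.hstack([a,b]))
E
```

```text
[ 0.5489266  -0.02407837  0.24697172] [ 0.55349827  0.03450332 -1.18349089] 0.022607747311144025
scene rim ((0.5504995584487915, -0.022459711879491806), 0.0387558788061142) 212
scene 0.022 170 [ 0.5564 -0.0126  0.225 ] 0.2062
scene 0.08 48 [ 0.5531 -0.0174  0.1721] 0.1566
scene 0.11 39 [ 0.5526 -0.0175  0.1432] 0.1283
scene 0.13 13 [ 0.5521 -0.0183  0.1296] 0.1218
side rim ((0.5480126142501831, -0.01938200742006302), 0.03956235945224762) 144
side 0.022 95 [ 0.5485 -0.0089  0.2254] 0.2064
side 0.08 31 [ 0.5497 -0.0153  0.1712] 0.1583
side 0.11 26 [ 0.5493 -0.0157  0.1436] 0.126
side 0.13 8 [ 0.5497 -0.0178  0.1269] 0.1213
wrist rim ((0.5490247011184692, -0.021010611206293106), 0.03793569654226303) 1077
wrist 0.022 1205 [ 0.5525 -0.0087  0.2268] 0.206
wrist 0.08 108 [ 0.551  -0.0146  0.1648] 0.1561
wrist 0.11 111 [ 0.5507 -0.0152  0.1447] 0.1262
wrist 0.13 20 [ 0.5508 -0.016   0.1284] 0.1211
```

View pics/m12.png

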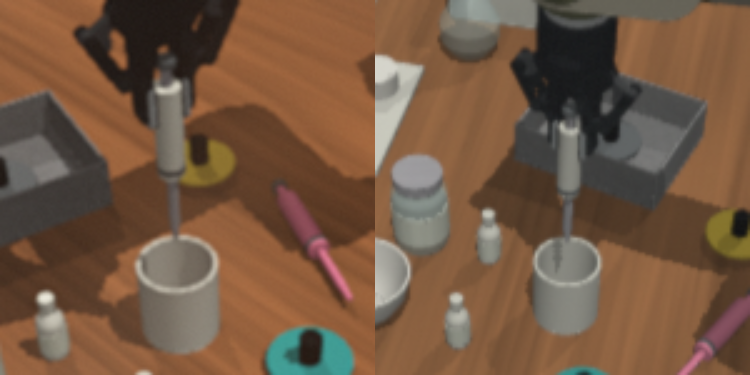

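View pics/wrist12.png

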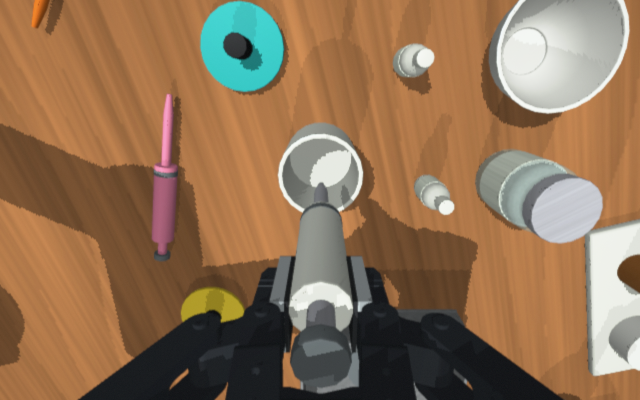

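The pipette stands upright with its point over the open beaker at about (0.550, -0.019, 0.119). The rim centre is at (0.549, -0.021, 0.085). The cover lies in the tub and the bystanders look unmoved, so I'm handing in.

```bash
python3 - <<'E'
from h import *
o=manip.get_obs();print(o["qvel"].round(3),o["clock"]);manip.job_done()
E
```

```text
[-0.001  0.001  0.001 -0.001 -0.001  0.001] 22.2
the job is handed in; nothing more can be done
```

The job is handed in at 22.2 s on the robot's clock, with the pipette held upright over the open beaker. `job_done` reports no verdict, so these are my own checks.

**What I did:**
- I took the cover off by its knob and set it down flat in the tub.
- I drew the plunger pipette out of the stand along its axis.
- The tool cannot tilt, so I turned the pipette upright by pushing its point against the outside of the tub wall while gripping lightly at 20 N. I then gripped at 50 N and carried it over the beaker.

**What the last checks showed:**
- **Point:** it is about 2–3 mm from the beaker's centre line and about 34 mm above the rim.
- **Pipette angle:** I judge it upright within about 2 degrees. The raw depth line fits read 4–5 degrees, but they include a known bias from seeing only the surface.
- **Beaker:** it is within about 2 mm of where it started.
- **Cover and bystanders:** the cover lies in the tub, let go. In the pictures the bystanders look unmoved; I did not measure them again.
- **Arm:** it was still when I handed in.

**What failed or disagreed:**
- The first move call was refused because its rows left out "turn".
- One wrist-camera fit of the pipette's lean in the stand disagreed, at 46.6 degrees instead of 40, because it included the thumb button. I redid it with the known lean before gripping.
- A later angle fit, made during the turn, picked up the beaker by mistake, so I repeated it over a narrower area.

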